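Press home the stoppers along the sample rack

ROBOT

A 7-joint arm with a two-finger parallel gripper is mounted at the origin on the work surface. World frame = base frame: x ahead of the robot, y to its left, z up, the work surface at z = 0. Lengths are in mm, angles in rad, forces in N, time in s.
With the tool pointing down it reaches from about 425 to 875 mm from the base axis. Payload 4.7 kg.
Tool frame: the origin (TCP) lies between the finger pads; the fingertips stand 11 mm ahead of it and the grasp point (between the pads) lies 8 mm behind it (manip.tip_reach is the distance from the TCP to the fingertips, in mm); z points along the fingers, y is the line along which they close (so a half turn about z gives the same grasp; the last joint's range is limited). The gripper opens to 85 mm and grips with 20 to 120 N. Pads are 22 mm wide; open, the fingers measure 114 mm over their backs; the gripper's body (76 mm by 85 mm) begins 54 mm behind the grasp point. The pads swing forward as they close: fully open they stand 13 mm farther back than shut.
Start: joints at [-1.118, 0.321, -0.07, 1.45, 0.023, 1.371, -0.057], TCP at [276.182, 588.428, 242.349] pointing down, gripper open.
Joint ranges: [-2.86, 2.86], [-0.3, 2.09], [-1.38, 1.24], [0.06, 2.45], [-1.56, 4.7], [0.09, 2.05], [-2.69, 2.69]. Speed limits (rad/s): [2.57, 2.57, 3.14, 3.14, 3.14, 3.14, 3.14].

INTERFACE

Orientations are given as a unit quaternion [w, x, y, z].
In Python, from rig import observe, capture, sign_off, manip gives the robot as it stands.
- The arm moves only by the tool move_arm, never from a script. Its argument "rows" is a list of rows, each a list of 3 entries, a list of its own where there are three numbers: the opening, from 0 (shut) to 1 (fully open), then the shift along the tool's x, y, z in m, then the turn about the tool's z in degrees. A call has 1 to 10 rows; each row shifts and turns the commanded pose from where the row before left it, along the tool's axes as they then stand; what a row does not reach is not made up. A row lasts 1/12 s, in which the tool goes at most 41.7 mm and 7.16 degrees, less where a joint would pass 70% of its speed; a pose out of reach is approached as far as the arm can. A call is refused whole if a number of a shift passes 0.0417 or a number of a turn 7.16, either way. A call with a gripper value outside its range is refused whole. The fingers move at their own pace and stop on an object; the grip force is fixed at half the most. Time passes only in rows, so rows that do not move let the fingers close. It gives the time, the measured TCP pose, the force, the opening and the grip force at its end, in the units of the state.
- observe(): the state, without advancing time (a new reading comes with each control period).
- capture(name): name is "scene" or "side" or "wrist"; returns a dict with "img" (384x512x3 uint8, red, green, blue), "fx", "fy", "cx", "cy" (pixels), "world_to_cam" (4x4, takes a point from world to camera coordinates). Camera axes: x right, y up, looking along -z (the intrinsics and any distortion apply to the point x, -y, -z); pixel columns grow to the right and rows downward; lengths in mm; the calibration is good to about 2 mm. A picture is of the moment at which its call begins. There is no depth.
- sign_off(): hands the job in; it is judged then, once.
The state is a dict: "time_s": time; "joints": joint angles; "qvel": joint speeds; "joint_torque": joint torques, N m; "eef_pos": TCP position; "orientation": TCP orientation; "wrist_force": force on the tool from outside, world axes, zero at the start; "wrist_torque": the same for the moment, N m; "finger_gap": finger opening in mm; "grasp_force": force on a finger pad.
Only numpy, scipy, OpenCV 4.12 (cv2) and the standard library are available. Lean on these libraries where they do the work, as an engineer would, in place of code of your own. Each camera call takes 0.05 s, during which the arm holds its last target. There are 200 camera calls.

TASK

The stoppers in the row of sample tubes have been left standing proud. Run your fingertips along the row from the red stopper (the blank) to the far end, tube after tube so that none is missed, gently pressing each stopper down until its head sits fully home on the glass. Do not pull or lift anything, leave the rack standing where it is, and do not disturb the other things on the bench.

Things in the scene. Friction and masses are not known exactly. Their poses are not given: they have to be found in the camera images.
- rack: white test tube rack, loose on the bench (1 kg), base 90 x 236 mm, any yaw. Origin: centre of its underside; z up. Five 25 mm glass tubes, fast in the rack, stand in one row along its y axis at x = -15 mm, 40 mm apart, red-stoppered tube at y = -80 mm, last at y = +80 mm; mouths 118 mm above the bench. A row of empty 8 mm drying pegs, 80 mm tall, stands at x = +30 mm.
- stopper1_top (a point): centre of the flat top of the first tube's red plastic push-in stopper (head 30 mm across, 10 mm thick); 128 mm above the bench when the stopper is home
- stopper1 (a joint): how far the red stopper of the first tube stands proud, m: 0 = home, its head resting on the tube's mouth; 0.004 to 0.009 at the start; slides straight up and down with about 4 N of friction, stays where it is left, meets a hard stop at 0
- stopper2_top (a point): centre of the flat top of the second tube's blue plastic push-in stopper (head 30 mm across, 10 mm thick); 128 mm above the bench when the stopper is home
- stopper2 (a joint): how far the blue stopper of the second tube stands proud, m: 0 = home, its head resting on the tube's mouth; 0.004 to 0.009 at the start; slides straight up and down with about 4 N of friction, stays where it is left, meets a hard stop at 0
- stopper3_top (a point): centre of the flat top of the third tube's blue plastic push-in stopper (head 30 mm across, 10 mm thick); 128 mm above the bench when the stopper is home
- stopper3 (a joint): how far the blue stopper of the third tube stands proud, m: 0 = home, its head resting on the tube's mouth; 0.004 to 0.009 at the start; slides straight up and down with about 4 N of friction, stays where it is left, meets a hard stop at 0
- stopper4_top (a point): centre of the flat top of the fourth tube's blue plastic push-in stopper (head 30 mm across, 10 mm thick); 128 mm above the bench when the stopper is home
- stopper4 (a joint): how far the blue stopper of the fourth tube stands proud, m: 0 = home, its head resting on the tube's mouth; 0.004 to 0.009 at the start; slides straight up and down with about 4 N of friction, stays where it is left, meets a hard stop at 0
- stopper5_top (a point): centre of the flat top of the last tube's blue plastic push-in stopper (head 30 mm across, 10 mm thick); 128 mm above the bench when the stopper is home
- stopper5 (a joint): how far the blue stopper of the last tube stands proud, m: 0 = home, its head resting on the tube's mouth; 0.004 to 0.009 at the start; slides straight up and down with about 4 N of friction, stays where it is left, meets a hard stop at 0
- marker: black and blue marker pen, 135 mm long, 12 mm thick, lying beside the rack; origin under its middle
- vial: small amber snap-cap vial, 28 mm across, 55 mm tall, standing beside the rack; origin at the centre of its underside
- white_bottle: white reagent bottle with a blue cap, 68 mm across, 145 mm tall; origin at the centre of its underside
- amber_bottle: amber bottle with a red cap, 60 mm across, 125 mm tall; origin at the centre of its underside
- beaker: empty glass beaker, 70 mm across, 95 mm tall; origin at the centre of its underside
- jug: white plastic jug with a handle, 90 mm across, 110 mm tall; origin at the centre of its underside
- petri_dish: flat clear petri dish with yellow bottom, 95 mm across, 16 mm tall; origin at the centre of its underside
- slide_box: green slide box, 90 x 175 x 35 mm; origin at the centre of its underside

How it is judged:
By the outcome, as a careful person would: the job done as asked, in the order asked, and still so for the second after the job is handed in, with the robot touching nothing.
It also fails if it takes over 48 s, if anything falls off the work surface, if the arm or the gripper's body presses on something with over 40 N, if the wrist force passes 120 N, or if a joint passes its speed limit or range.

## Working session

There is one attempt and no reset: what is moved stays moved. The work goes in short steps, Python scripts to look and compute and a tool call to move; the robot and the scene stay as the last step left them, time stands still between calls to the robot, and variables do not carry over. Pictures are saved under pics/ and viewed, at most 10 in all, crops included, and the job is handed in when it is done.

Besides the shell and the picture viewer there is one more tool, called after "Request:" by a JSON object that holds its "op" and its "data", one argument or row to a line. move_arm: Moves the arm, as the interface text tells. Its arguments: {"type":"object","properties":{"rows":{"type":"array","items":{"type":"array"}}},"required":["rows"]}

```bash
mkdir -p pics; python3 - <<'E'
from rig import observe,capture,manip
import cv2,numpy as np,pickle
s=observe();print({k:np.round(v,3) for k,v in s.items()})
d={n:capture(n) for n in("scene","side")}
pickle.dump(d,open("c0.pkl","wb"))
for n in d: cv2.imwrite(f"pics/{n}0.png",d[n]["img"][...,::-1])
E
```

```text
{'time_s': np.float64(0.0), 'joints': array([-1.118,  0.322, -0.07 ,  1.452,  0.023,  1.371, -0.057]), 'qvel': array([-0.   , -0.   ,  0.001, -0.   ,  0.   ,  0.   ,  0.001]), 'joint_torque': array([ 0.0000e+00, -4.9358e+01, -3.8200e-01, -3.1433e+01,  1.3000e-02,
        1.2000e-02,  0.0000e+00]), 'eef_pos': array([275.958, 587.923, 241.216]), 'orientation': array([-0.   ,  0.218,  0.976, -0.001]), 'wrist_force': array([ 0.031, -0.377, -0.032]), 'wrist_torque': array([ 0.044,  0.002, -0.051]), 'grasp_force': np.float64(0.0), 'finger_gap': np.float64(85.605)}
```

View pics/scene0.png

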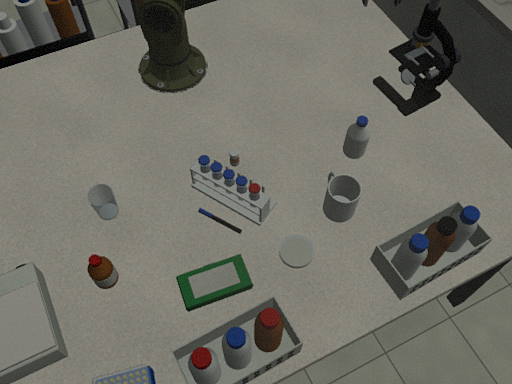

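View pics/side0.png

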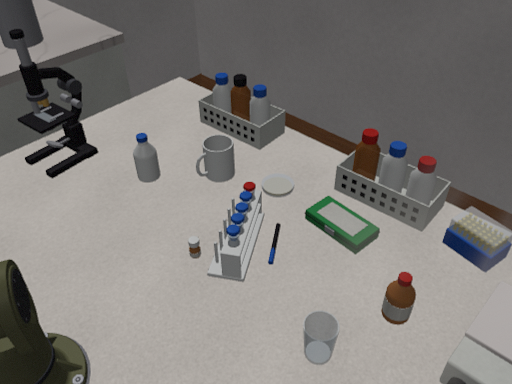

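The scene view shows the red stopper at about (255,188) and the blue ones running up-left to (204,160). The side view has the red at (249,187) and the last blue at (233,231). Next I'll triangulate the heads.

```bash
cat > h.py <<'E'
import numpy as np,cv2
def blobs(c,box,amin=15,smin=110):
    x0,y0,x1,y1=box; hsv=cv2.cvtColor(c["img"],cv2.COLOR_RGB2HSV)
    m=np.zeros(hsv.shape[:2],np.uint8); H,S,V=cv2.split(hsv); out=[]
    for col,k in (("r",(H<8)|(H>172)),("b",(H>100)&(H<130))):
        m=(k&(S>smin)&(V>50)).astype(np.uint8); q=np.zeros_like(m); q[y0:y1,x0:x1]=m[y0:y1,x0:x1]
        n,_,st,ce=cv2.connectedComponentsWithStats(q)
        out+=[(col,*ce[i],st[i,4]) for i in range(1,n) if st[i,4]>=amin]
    return out
def P(c):
    K=np.array([[c["fx"],0,c["cx"]],[0,c["fy"],c["cy"]],[0,0,1]])
    return K@np.diag([1,-1,-1])@c["world_to_cam"][:3]
def ray(c,u,v,z):
    M=P(c); H=np.c_[M[:,0],M[:,1],M[:,2]*z+M[:,3]]; p=np.linalg.solve(H,[u,v,1]); return p[:2]/p[2]
E
python3 - <<'E'
import pickle,numpy as np
from h import *
d=pickle.load(open("c0.pkl","rb")); print([k for k in d["scene"]])
for n,b in(("scene",(190,145,275,200)),("side",(220,175,265,242))):
    print(n)
    for o in blobs(d[n],b): print(np.round(o[1:],1),o[0],np.round(ray(d[n],o[1],o[2],129),1))
for n,px in(("scene",[(235,155,55,)]),("side",[(193,240,55)])): 
    for p in px: print("vial",ray(d[n],*p))
E
```

```text
['img', 'fx', 'fy', 'cx', 'cy', 'world_to_cam']
scene
[253.9 187.8  88. ] r [620.2  -5.3]
[203.7 159.6  76. ] b [481.4 -86.2]
[215.9 166.4  82. ] b [516.  -65.9]
[228.2 173.7  84. ] b [551.3 -46.3]
[241.  180.4  87. ] b [585.  -25.2]
side
[249.  185.8  82. ] r [618.9  -3.1]
[238.8 213.6 447. ] b [529.5 -56.2]
vial [456.51666998  15.9868027 ]
vial [444.01758969  17.90568842]
```

Request:
{"op": "move_arm", "data": {
  "rows": [
    [0,[-0.028,-0.0195,0],0],
    [0,[-0.028,-0.0195,0],0],
    [0,[-0.028,-0.0195,0],0],
    [0,[-0.028,-0.0195,0],0],
    [0,[-0.028,-0.0195,0],0],
    [0,[-0.028,-0.0195,0],0],
    [0,[-0.028,-0.0195,0],0],
    [0,[-0.028,-0.0195,0],0],
    [0,[-0.028,-0.0195,0],0],
    [0,[-0.028,-0.0195,0],0]
  ]
}}

```text
time_s: 0.93
eef_pos: [447.2, 291.2, 242.1]
orientation: [-0.0, 0.218, 0.976, -0.0]
wrist_force: [1.6, 0.1, -0.5]
finger_gap: 0.3
grasp_force: 0.0
```

Request:
{"op": "move_arm", "data": {
  "rows": [
    [0,[-0.028,-0.0195,0],0],
    [0,[-0.028,-0.0195,0],0],
    [0,[-0.028,-0.0195,0],0],
    [0,[-0.028,-0.0195,0],0],
    [0,[-0.028,-0.0195,0],0],
    [0,[-0.028,-0.0195,0],0],
    [0,[-0.028,-0.0195,0],0],
    [0,[-0.028,-0.0195,0],0],
    [0,[0,0,0],0],
    [0,[0,0,0],0]
  ]
}}

```text
time_s: 1.77
eef_pos: [583.7, 53.6, 241.8]
orientation: [-0.0, 0.22, 0.975, -0.001]
wrist_force: [-0.9, 0.9, -0.2]
finger_gap: 0.5
grasp_force: 0.0
```

Request:
{"op": "move_arm", "data": {
  "rows": [
    [0,[0,0,0],6.9],
    [0,[0,0,0],6.9],
    [0,[0,0,0],6.9],
    [0,[0,0,0],6.9],
    [0,[0,0,0],6.9],
    [0,[0,0,0],0],
    [0,[0,0,0],0]
  ]
}}

```text
time_s: 2.35
eef_pos: [582.8, 58.0, 242.1]
orientation: [-0.0, 0.495, 0.869, 0.0]
wrist_force: [-0.1, -0.9, 0.3]
finger_gap: 0.1
grasp_force: 0.0
```

```bash
python3 - <<'E'
from rig import observe,capture,manip
from h import *
from scipy.spatial.transform import Rotation as R
s=observe(); q=s["orientation"]; print(s["eef_pos"],R.from_quat(np.r_[q[1:],q[0]]).as_matrix().round(3),s["joints"].round(2),manip.tip_reach)
c=capture("wrist"); cv2.imwrite("pics/w1.png",c["img"][...,::-1])
for o in blobs(c,(0,0,512,384),100): print(np.round(o[1:],1),o[0],np.round(ray(c,o[1],o[2],134),1))
E
```

```text
[582.78612019  58.0486009  242.06195246] [[-0.51   0.86  -0.001]
 [ 0.86   0.51   0.001]
 [ 0.001 -0.    -1.   ]] [-0.51  0.19  0.42  1.63 -0.08  1.34  0.46] 11.0
[ 76.6 264.  869. ] b [484.5 -80.9]
[121.4 263.8 830. ] b [518.2 -60.7]
[167.7 263.8 859. ] b [553. -40.]
[208.7 263.8 702. ] b [583.9 -21.7]
```

View pics/w1.png

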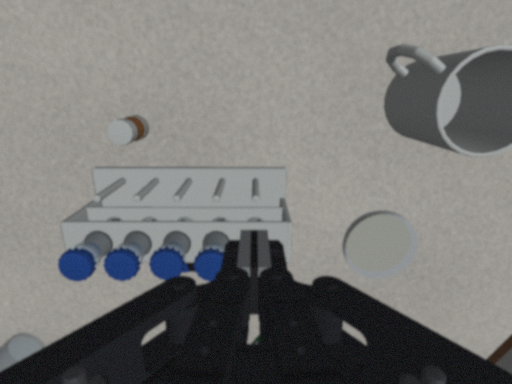

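The wrist view shows the four blue heads at row ≈264, with the red one hidden behind the fingers. The row lies along the tool's y axis, so I'll move above the red stopper.

Request:
{"op": "move_arm", "data": {
  "rows": [
    [0,[-0.024,0.001,0],0],
    [0,[-0.024,0.001,0],0],
    [0,[-0.023,0.001,0],0],
    [0,[0,0,0.025],0],
    [0,[0,0,0.025],0],
    [0,[0,0,0.02],0],
    [0,[0,0,0.01],0],
    [0,[0,0,0],0],
    [0,[0,0,0],0]
  ]
}}

```text
time_s: 3.15
eef_pos: [621.8, -2.8, 162.5]
orientation: [-0.0, 0.497, 0.868, -0.0]
wrist_force: [0.1, 0.6, 1.0]
finger_gap: -0.5
grasp_force: 0.0
```

```bash
python3 - <<'E'
from rig import observe,capture
from h import *
s=observe(); print(s["eef_pos"],s["wrist_force"])
ims=[]
for n,b in(("scene",(180,120,300,210)),("side",(190,140,310,230))):
    c=capture(n); x0,y0,x1,y1=b
    ims.append(cv2.resize(c["img"][y0:y1,x0:x1],None,fx=3.3,fy=3.3,interpolation=2))
    M=P(c); t=M@np.r_[s["eef_pos"]-[0,0,11],1]; print(n,t[:2]/t[2]); t=M@[621.5,-1.5,134,1]; print(t[:2]/t[2])
cv2.imwrite("pics/a1.png",np.hstack(ims)[...,::-1])
c=capture("wrist")
for o in blobs(c,(0,0,512,384),100): print(np.round(o[1:],1),o[0],np.round(ray(c,o[1],o[2],134),1))
E
```

```text
[621.83839766  -2.83137467 162.54745212] [0.1463304  0.59466477 1.02235695]
scene [255.08219896 183.25768937]
[255.44359347 186.5870517 ]
side [249.54001393 178.07243325]
[249.20777539 183.46402448]
[ 249.8  219.5 1362. ] r [617.5   1.3]
[  45.1  225.9 2210. ] b [519.6 -60.6]
[ 148.   227.8 4457. ] b [570.3 -32.3]
[  2.7 226.1 188. ] b [499.  -72.8]
```

View pics/a1.png

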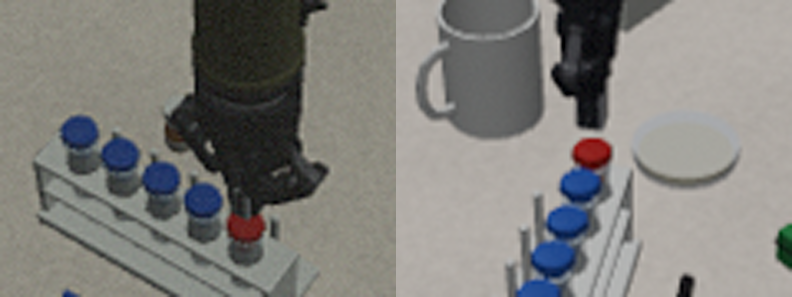

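The fingertips are centred over the red stopper in both views: the tip sits just above the head at crop (247,222) and (592,148). I'll press it down slowly.

Request:
{"op": "move_arm", "data": {
  "rows": [
    [0,[0,0,0.006],0],
    [0,[0,0,0.006],0],
    [0,[0,0,0.003],0],
    [0,[0,0,0.002],0],
    [0,[0,0,0.002],0],
    [0,[0,0,0.001],0],
    [0,[0,0,0.001],0],
    [0,[0,0,0],0]
  ]
}}

```text
time_s: 3.97
eef_pos: [621.6, -3.1, 141.5]
orientation: [-0.0, 0.497, 0.868, -0.0]
wrist_force: [-2.6, 0.3, 2.6]
finger_gap: -0.1
grasp_force: 1.5
```

Request:
{"op": "move_arm", "data": {
  "rows": [
    [0,[0,0,0.001],0],
    [0,[0,0,0.001],0],
    [0,[0,0,0],0],
    [0,[0,0,0],0]
  ]
}}

```text
time_s: 4.3
eef_pos: [621.6, -3.2, 139.3]
orientation: [-0.0, 0.497, 0.868, -0.0]
wrist_force: [-3.2, 1.1, 2.6]
finger_gap: -0.1
grasp_force: 1.6
```

Request:
{"op": "move_arm", "data": {
  "rows": [
    [0,[0,0,0.001],0],
    [0,[0,0,0],0],
    [0,[0,0,0],0]
  ]
}}

```text
time_s: 4.55
eef_pos: [621.7, -3.2, 139.1]
orientation: [-0.0, 0.497, 0.868, 0.0]
wrist_force: [-4.4, -0.9, 7.6]
finger_gap: -0.1
grasp_force: 3.7
```

Request:
{"op": "move_arm", "data": {
  "rows": [
    [0,[0,0,0.001],0],
    [0,[0,0,0],0],
    [0,[0,0,0],0]
  ]
}}

```text
time_s: 4.8
eef_pos: [621.7, -3.2, 139.0]
orientation: [-0.0, 0.497, 0.868, 0.0]
wrist_force: [-5.6, 0.8, 11.8]
finger_gap: -0.3
grasp_force: 6.0
```

Red is home: there's a hard stop at TCP z = 139.0, which puts the tip at 128. On to the second stopper.

Request:
{"op": "move_arm", "data": {
  "rows": [
    [0,[0,0,-0.008],0],
    [0,[0,0,-0.01],0],
    [0,[0,-0.013,0],0],
    [0,[0,-0.014,0],0],
    [0,[0,-0.013,0],0],
    [0,[0,0,0],0],
    [0,[0,0,0],0]
  ]
}}

```text
time_s: 5.38
eef_pos: [587.8, -23.6, 155.9]
orientation: [0.001, 0.498, 0.867, 0.001]
wrist_force: [0.2, 0.6, 0.5]
finger_gap: 0.1
grasp_force: 0.0
```

Request:
{"op": "move_arm", "data": {
  "rows": [
    [0,[0,0,0.006],0],
    [0,[0,0,0.003],0],
    [0,[0,0,0.002],0],
    [0,[0,0,0.002],0],
    [0,[0,0,0.002],0],
    [0,[0,0,0.001],0],
    [0,[0,0,0.001],0],
    [0,[0,0,0],0],
    [0,[0,0,0],0]
  ]
}}

```text
time_s: 6.13
eef_pos: [587.8, -22.7, 139.1]
orientation: [0.0, 0.497, 0.868, 0.001]
wrist_force: [-0.2, 2.3, 6.7]
finger_gap: -0.2
grasp_force: 3.0
```

Request:
{"op": "move_arm", "data": {
  "rows": [
    [0,[0,0,0.001],0],
    [0,[0,0,0],0],
    [0,[0,0,0],0]
  ]
}}

```text
time_s: 6.38
eef_pos: [587.9, -22.7, 139.0]
orientation: [0.0, 0.497, 0.868, 0.001]
wrist_force: [-3.3, 1.9, 10.5]
finger_gap: -0.0
grasp_force: 5.4
```

Request:
{"op": "move_arm", "data": {
  "rows": [
    [0,[0,0,-0.008],0],
    [0,[0,0,-0.01],0],
    [0,[0,-0.013,0],0],
    [0,[0,-0.014,0],0],
    [0,[0,-0.013,0],0],
    [0,[0,0,0],0],
    [0,[0,0,0],0]
  ]
}}

```text
time_s: 6.97
eef_pos: [552.8, -44.1, 155.7]
orientation: [0.0, 0.498, 0.867, 0.0]
wrist_force: [0.5, 0.3, 0.2]
finger_gap: 0.1
grasp_force: 0.0
```

Request:
{"op": "move_arm", "data": {
  "rows": [
    [0,[0,0,0.006],0],
    [0,[0,0,0.003],0],
    [0,[0,0,0.002],0],
    [0,[0,0,0.002],0],
    [0,[0,0,0.002],0],
    [0,[0,0,0.001],0],
    [0,[0,0,0.001],0],
    [0,[0,0,0],0],
    [0,[0,0,0],0]
  ]
}}

```text
time_s: 7.72
eef_pos: [552.9, -43.1, 139.1]
orientation: [-0.0, 0.497, 0.868, 0.0]
wrist_force: [-2.7, 0.8, 6.3]
finger_gap: -0.1
grasp_force: 3.4
```

Request:
{"op": "move_arm", "data": {
  "rows": [
    [0,[0,0,0.001],0],
    [0,[0,0,0],0],
    [0,[0,0,0],0]
  ]
}}

```text
time_s: 7.97
eef_pos: [552.9, -43.1, 139.0]
orientation: [-0.0, 0.497, 0.868, 0.001]
wrist_force: [-5.9, 1.7, 12.0]
finger_gap: -0.1
grasp_force: 6.1
```

Request:
{"op": "move_arm", "data": {
  "rows": [
    [0,[0,0,-0.008],0],
    [0,[0,0,-0.01],0],
    [0,[0,-0.013,0],0],
    [0,[0,-0.014,0],0],
    [0,[0,-0.013,0],0],
    [0,[0,0,0],0],
    [0,[0,0,0],0]
  ]
}}

```text
time_s: 8.55
eef_pos: [518.2, -64.2, 155.7]
orientation: [0.0, 0.498, 0.867, 0.0]
wrist_force: [0.2, 0.5, -0.2]
finger_gap: 0.1
grasp_force: 0.0
```

Request:
{"op": "move_arm", "data": {
  "rows": [
    [0,[0,0,0.006],0],
    [0,[0,0,0.003],0],
    [0,[0,0,0.002],0],
    [0,[0,0,0.002],0],
    [0,[0,0,0.002],0],
    [0,[0,0,0.001],0],
    [0,[0,0,0.001],0],
    [0,[0,0,0],0],
    [0,[0,0,0],0]
  ]
}}

```text
time_s: 9.3
eef_pos: [518.6, -63.3, 139.1]
orientation: [-0.0, 0.497, 0.868, 0.001]
wrist_force: [-2.5, 1.9, 7.0]
finger_gap: -0.3
grasp_force: 3.6
```

Request:
{"op": "move_arm", "data": {
  "rows": [
    [0,[0,0,0.001],0],
    [0,[0,0,0],0],
    [0,[0,0,0],0]
  ]
}}

```text
time_s: 9.55
eef_pos: [518.6, -63.3, 139.0]
orientation: [-0.0, 0.497, 0.868, 0.001]
wrist_force: [-4.7, 2.0, 12.2]
finger_gap: 0.3
grasp_force: 6.5
```

Request:
{"op": "move_arm", "data": {
  "rows": [
    [0,[0,0,-0.008],0],
    [0,[0,0,-0.01],0],
    [0,[0,-0.013,0],0],
    [0,[0,-0.014,0],0],
    [0,[0,-0.013,0],0],
    [0,[0,0,0],0],
    [0,[0,0,0],0]
  ]
}}

```text
time_s: 10.13
eef_pos: [483.1, -84.6, 155.3]
orientation: [0.0, 0.498, 0.867, 0.0]
wrist_force: [0.1, -0.2, -0.1]
finger_gap: -0.2
grasp_force: 0.0
```

Request:
{"op": "move_arm", "data": {
  "rows": [
    [0,[0,0,0.006],0],
    [0,[0,0,0.003],0],
    [0,[0,0,0.002],0],
    [0,[0,0,0.002],0],
    [0,[0,0,0.002],0],
    [0,[0,0,0.001],0],
    [0,[0,0,0.001],0],
    [0,[0,0,0],0],
    [0,[0,0,0],0]
  ]
}}

```text
time_s: 10.88
eef_pos: [484.0, -83.6, 139.0]
orientation: [-0.0, 0.497, 0.868, 0.0]
wrist_force: [-3.1, 2.6, 8.2]
finger_gap: -0.1
grasp_force: 3.9
```

Request:
{"op": "move_arm", "data": {
  "rows": [
    [0,[0,0,0.001],0],
    [0,[0,0,0],0],
    [0,[0,0,0],0]
  ]
}}

```text
time_s: 11.13
eef_pos: [484.1, -83.6, 139.0]
orientation: [-0.0, 0.497, 0.868, 0.001]
wrist_force: [-5.8, 2.1, 13.4]
finger_gap: -0.3
grasp_force: 7.1
```

Request:
{"op": "move_arm", "data": {
  "rows": [
    [0,[0,0,-0.008],0],
    [0,[0,0,-0.02],0],
    [0,[0,0,-0.03],0],
    [0,[0,0,-0.03],0],
    [0,[0.03,0,-0.02],0],
    [0,[0.03,0,0],0],
    [0,[0.03,0,0],0],
    [0,[0.03,0,0],0],
    [0,[0,0,0],0],
    [0,[0,0,0],0]
  ]
}}

```text
time_s: 11.97
eef_pos: [422.7, 20.5, 245.3]
orientation: [0.0, 0.496, 0.868, 0.0]
wrist_force: [-0.4, -0.6, 0.3]
finger_gap: 0.2
grasp_force: 0.0
```

```bash
python3 - <<'E'
from rig import observe,capture
from h import *
import pickle
d=pickle.load(open("c0.pkl","rb"))
ims=[]
for n,b in(("scene",(180,120,300,240)),("side",(180,160,300,280))):
    c=capture(n); x0,y0,x1,y1=b
    ims.append(np.vstack([cv2.resize(i["img"][y0:y1,x0:x1],None,fx=2.45,fy=2.45,interpolation=2) for i in(d[n],c)]))
cv2.imwrite("pics/end.png",np.hstack(ims)[...,::-1])
E
```

```text
(no output)
```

View pics/end.png

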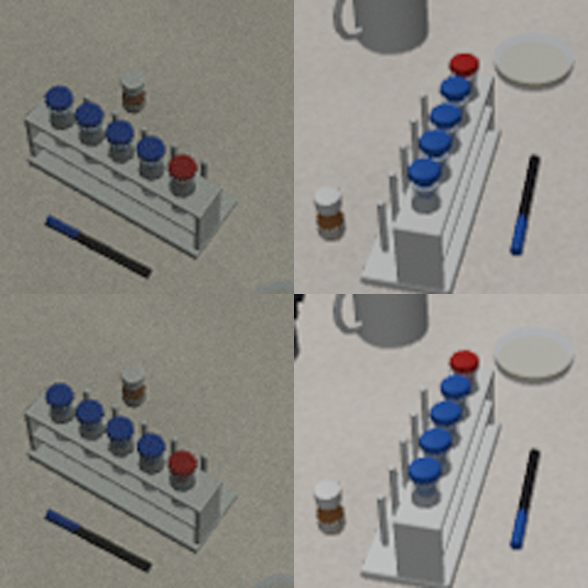

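The before and after crops show all five stoppers lower, with the rack, marker and vial where they were. The arm is clear of everything.

```bash
python3 -c "
from rig import sign_off
print(sign_off())"
```

```text
the job is handed in; nothing more can be done
None
```

I pressed all five stoppers down to their hard stop, in order from the red one to the far end, with about 13 N at most; the rack, marker and vial look unmoved in the before/after pictures, and the job is handed in at about 12 s.

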